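# Close up the tray and hold the topping box open

## Robot

A 7-joint arm with a two-finger parallel gripper is mounted at the origin on the work surface. World frame = base frame: x ahead of the robot, y to its left, z up, the work surface at z = 0. Lengths are in m, angles in rad, forces in N, time in s.
With the tool pointing down it reaches from about 0.425 to 0.875 m from the base axis. Payload 8.4 kg.
Tool frame: the origin (TCP) lies between the finger pads; the fingertips stand r.tip_reach ahead of it and the grasp point (between the pads) lies 5 mm behind it (r.tip_reach is the distance from the TCP to the fingertips, in m); x points along the fingers, y is the direction in which the jaws open and shut, and the axes are right-handed (so a half turn about x gives the same grasp; the last joint's range is limited). The gripper opens to 85 mm and grips with 20 to 120 N. Pads are 22 mm wide; open, the fingers measure 114 mm over their backs; the gripper's body (76 mm by 85 mm) begins 54 mm behind the grasp point. The pads swing forward as they close: fully open they stand 13 mm farther back than shut.
Start: joints at [1.217, 0.333, 0.04, 1.465, -0.013, 1.343, -0.059], TCP at [0.164, -0.629, 0.245] pointing down, gripper open.
Joint ranges: [-2.58, 2.58], [-0.38, 2.09], [-1.3, 1.39], [0.25, 2.4], [-1.5, 4.64], [0.08, 2.09], [-2.65, 2.65]. Speed limits (rad/s): [2.22, 2.22, 2.79, 2.79, 3.14, 3.14, 3.14].

## Interface

Orientations are given as a unit quaternion [x, y, z, w].
In Python, from station import r gives the robot as it stands.
- The arm moves only by the tool servo_tool, never from a script. Its argument "targets" is a list of rows, each a list of 7 numbers: the shift along the world's x, y, z in cm, then the turn, a rotation vector about the world's x, y, z in degrees, then the opening, from 0 (shut) to 1 (fully open). A call has 1 to 20 rows; each row is the pose to reach, as a shift and turn from the pose measured when the call began; what a row does not reach only later rows make up. A row lasts 1/10 s, in which the tool goes at most 50 mm and 8.59 degrees, less where a joint would pass 70% of its speed; a pose out of reach is approached as far as the arm can. A call with a gripper value outside its range is refused whole. The fingers move at their own pace and stop on an object; "squeeze" is the grip in N (left out, the last holds). Time passes only in rows, so rows that repeat a pose let the fingers close. It gives the time, the measured TCP pose, the force and the opening at its end, in the units of the state.
- r.get_state(): the state, without advancing time (a new reading comes with each control period).
- r.capture(name): name is "scene" or "top" or "wrist"; returns a dict with "image" (420x560x3 uint8, red, green, blue), "fx", "fy", "cx", "cy" (pixels), "rvec" (rotation vector, rad) and "tvec" (3), from world to camera coordinates, as OpenCV has them. Camera axes: x right, y down, z forward; pixel columns grow to the right and rows downward; lengths in m; the calibration is good to about 2 mm. A picture is of the moment at which its call begins. There is no depth.
- r.hand_in(): hands the job in, once; it reports no verdict.
Trained networks look in a picture, given as the dict that the camera call returned (one of the last four; its "shot" number tells which), for a name from the list of things; names that differ only in an ending like _2 or _b are one class to them, and where a whole thing is asked for, a point or a joint stands for the part that bears it (a point fixed in the world has none). Each returns a list of dicts, best first, with "score" (0 to 1); they miss things now and then, are a little off and sometimes report something else, mostly with a low value. They report only what shows in the picture. A call takes as long as a camera call. They do not tell look-alikes from the thing itself.
- r.trace(picture, target): "region" (420x560 bool, what is visible of it) and "bbox" ([left, top, width, height] in pixels, round what is visible of it).
The state is a dict: "time": time; "q": joint angles; "joint_vel": joint speeds; "effort": joint torques, N m; "ee_pos": TCP position; "ee_rot": TCP orientation; "contact_force": force on the tool from outside, world axes, zero at the start; "ft_torque": the same for the moment, N m; "width": finger opening in m.
Only numpy, scipy, OpenCV 4.12 (cv2) and the standard library are available. Lean on these libraries where they do the work, as an engineer would, in place of code of your own. Each camera call takes 0.05 s, during which the arm holds its last target.

## Task

Push the white serving tray along the counter until its long side sits flush against the side of the topping box, so that nothing can drop between them. Then, leaving the tray there, raise the topping box's lid by its blue handle and hold it open at 60 degrees from shut for a colleague to reach in; it falls shut if let go, so finish still holding it, steady. Leave the tub, the syrup bottle and the cup where they stand.

Things in the scene. Friction and masses are not known exactly. Their poses are not given: they have to be found in the camera images.
- bin: Topping box of white plastic fixed to the counter: 140 mm (its x, depth) by 200 mm (its y, width) by 100 mm high. Origin at the centre of its underside, z up; -x is its front, facing the robot, turned by up to 0.12 rad. Its side faces lie at y = +100 and -100 mm. The tray stands beside one of them, on some days the left, on others the right.
- lid (a joint): Opening angle of the topping box's lid in rad: 0 shut (level), grows as the front edge rises, stop at 1.4. The 60 degrees asked for are 1.047. The hinge runs along the box's y axis on its rear top edge. The lid (about 0.4 kg) is a white plate 140 x 200 x 8 mm and falls shut from any angle when let go.
- lid_hinge (a point): Point on the hinge line, middle of the lid's width, on the box's rear top edge (70 mm behind the box's centre, 100 mm above the counter).
- lid_handle (a point): Centre of the lid's handle: a blue round bar 12 mm thick and 120 mm long, parallel to the box's y axis, carried by two 12 mm arms at its ends out in front of the lid, in the lid's plane. The bar's centre line lies 58 mm in front of the lid's front edge and 198 mm from the hinge line; when shut it is 104 mm above the counter. The space between the bar, the arms and the lid is open (52 mm deep, 108 mm wide).
- tray_center (a point): Loose white serving tray with a yellow inside floor, open topped, 160 mm (its x) by 120 mm (its y) by 36 mm high, walls 8 mm, about 0.5 kg. Point at its centre, half-way up (18 mm); axes along its sides, z up. Its 160 mm sides face the topping box, with a gap of 25 to 60 mm at the start and up to 0.12 rad out of square. Standing flush, its centre is 160 mm from the box's centre, measured along the box's y.
- tub_center (a point): Bystander: loose white round tub with blue cap, 76 mm across, 85 mm high, on the other side of the topping box. Point at its centre, half-way up.
- syrup_center (a point): Bystander: loose yellow syrup bottle with white cap, 54 mm across, 150 mm high, nearer the robot and to one side. Point at its centre, half-way up.
- cup_center (a point): Bystander: loose blue ceramic cup, 86 mm across the rim, 85 mm high, nearer the robot and to the other side. Point at its centre, half-way up.
Not all that is in view belongs to the job. What is shaped like the part that bears tray_center but black or pink is not meant.

How it is judged:
By the outcome, as a careful person would: the job done as asked, in the order asked, and still so for the second after the job is handed in, while the arm keeps its last pose, push and grip.
It also fails if it takes over 64 s, if anything falls off the work surface, if the arm or the gripper's body presses on something with over 40 N, if the wrist force passes 120 N, or if a joint passes its speed limit or range.

## Working session

There is one attempt and no reset: what is moved stays moved. The work goes in short steps, Python scripts to look and compute and a tool call to move; the robot and the scene stay as the last step left them, time stands still between calls to the robot, and variables do not carry over. Pictures are saved under pics/ and viewed, and the job is handed in when it is done.

Besides the shell and the picture viewer there is one more tool, called after "Call:" by a JSON object that holds its "fn" and its "kwargs", one argument or row to a line. servo_tool: Moves the arm, as the interface text tells. Its arguments: {"type":"object","properties":{"targets":{"type":"array","items":{"type":"array","items":{"type":"number"}}},"squeeze":{"type":"number"}},"required":["targets"]}

```bash
ls; mkdir -p pics
python3 - <<'E'
from station import r
import cv2,pickle
s=r.get_state();print(s, r.tip_reach)
d={}
for n in ["scene","top"]:
    c=r.capture(n);d[n]=c;cv2.imwrite(f"pics/{n}0.png",c["image"][:,:,::-1])
    for t in ["bin","lid","lid_handle","tray_center","tub_center","syrup_center","cup_center"]:
        for k in r.trace(c,t)[:3]:
            print(n,t,round(k["score"],2),k["bbox"]); d[(n,t)]=d.get((n,t),[])+[k]
pickle.dump(d,open("d0.pkl","wb"))
E
```

```text
pics
{'time': 0.0, 'q': array([ 1.21680255,  0.33388887,  0.03988155,  1.46628751, -0.01342751,
        1.34330622, -0.05849676]), 'joint_vel': array([-0.00178855,  0.00051693,  0.00049533, -0.00042099,  0.00186607,
        0.00075373, -0.0015861 ]), 'effort': array([-1.76692276e-03, -6.58564854e+01,  1.36467766e+00, -4.05568349e+01,
        1.66383572e-02,  1.24359311e-02,  8.81935284e-05]), 'ee_pos': array([ 0.16369541, -0.62859145,  0.24442765]), 'ee_rot': array([-0.70127467, -0.09039482,  0.70148011, -0.08926512]), 'contact_force': array([0.43684135, 0.93002525, 0.28613821]), 'ft_torque': array([-0.02681497,  0.06053309,  0.01230307]), 'width': 0.08547265445984381} 0.014
scene bin 0.61 [236.8, 178.8, 78.4, 80.7]
scene lid 0.81 [232.5, 176.8, 82.5, 58.3]
scene lid_handle 0.86 [238.5, 180.8, 76.9, 57.5]
scene lid_handle 0.24 [301.7, 179.3, 53.1, 51.9]
scene tray_center 0.98 [301.4, 181.6, 53.1, 47.1]
scene tray_center 0.98 [351.6, 220.4, 47.2, 55.5]
scene tray_center 0.91 [355.1, 166.5, 62.5, 45.8]
scene tub_center 0.56 [205.2, 226.9, 25.0, 40.4]
scene syrup_center 0.62 [330.1, 128.1, 18.6, 33.1]
scene cup_center 0.82 [129.9, 205.0, 28.6, 29.4]
top bin 0.97 [254.3, 161.6, 76.0, 77.0]
top lid 0.7 [253.1, 162.9, 73.9, 80.3]
top lid_handle 0.82 [255.9, 166.1, 73.0, 76.2]
top tray_center 0.93 [203.4, 173.9, 45.0, 62.3]
top tray_center 0.69 [119.5, 161.4, 52.6, 62.4]
top tray_center 0.66 [179.0, 92.7, 67.7, 67.6]
top tub_center 0.58 [350.4, 184.9, 29.2, 25.9]
top syrup_center 0.78 [146.5, 263.3, 28.1, 22.6]
top cup_center 0.68 [400.5, 259.1, 39.5, 30.6]
```

Run:
```python
import pickle,cv2
d=pickle.load(open("d0.pkl","rb"))
i=d["scene"]["image"][110:290,110:440,::-1];cv2.imwrite("pics/s1.png",cv2.resize(i,(792,432),interpolation=cv2.INTER_CUBIC))
i=d["top"]["image"][70:310,110:450,::-1];cv2.imwrite("pics/t1.png",cv2.resize(i,(782,552),interpolation=cv2.INTER_CUBIC))
```

```text
(no output)
```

View pics/s1.png

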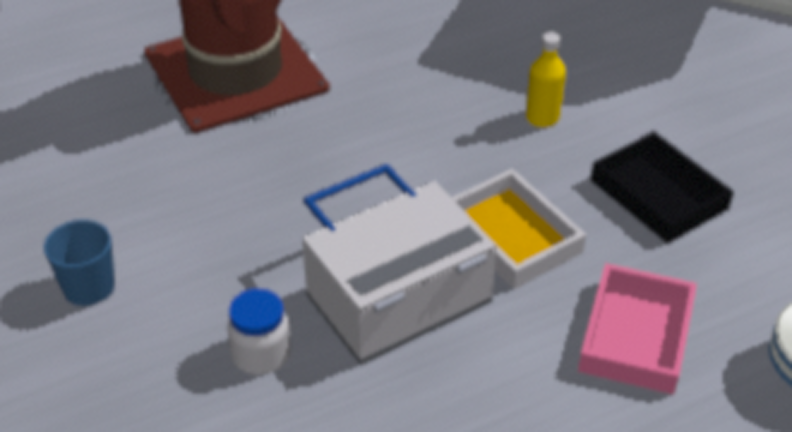

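View pics/t1.png

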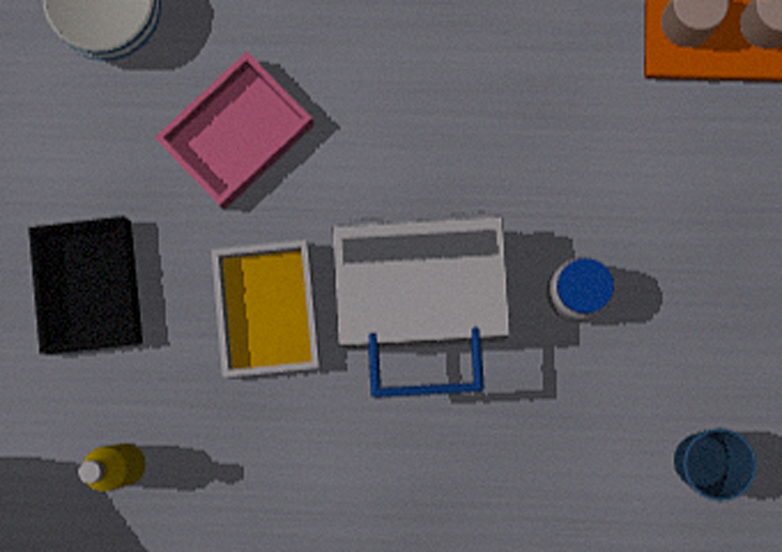

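View pics/scene0.png

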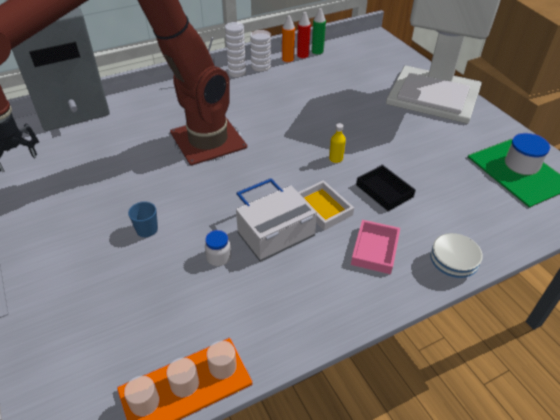

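The tray (white rim, yellow floor) stands left of the box (top zoom about 212–318, 240–377). The lid is at 333–508, 217–346 and the blue bar at about (376,392)–(481,387). The black tray is further left. Next I compute poses.

```bash
cat > h.py <<'E'
import numpy as np,cv2
from scipy.optimize import least_squares
def ray(c,uv,z):
    R=cv2.Rodrigues(np.array(c["rvec"],float))[0];t=np.array(c["tvec"],float).ravel()
    o=-R.T@t;out=[]
    for u,v in np.atleast_2d(uv):
        d=R.T@np.array([(u-c["cx"])/c["fx"],(v-c["cy"])/c["fy"],1]);k=(z-o[2])/d[2];out.append(o+k*d)
    return np.array(out)
def proj(c,P):
    K=np.array([[c["fx"],0,c["cx"]],[0,c["fy"],c["cy"]],[0,0,1.]])
    return cv2.projectPoints(np.array(P,float),np.array(c["rvec"],float),np.array(c["tvec"],float),K,None)[0].reshape(-1,2)
def rectfit(W,sx,sy):
    # W: 4 corners world xy in order of local corners
    L=np.array([[sx,sy],[sx,-sy],[-sx,-sy],[-sx,sy]])/2
    def f(p):
        c,s=np.cos(p[2]),np.sin(p[2]);return (L@np.array([[c,s],[-s,c]])+p[:2]-W[:,:2]).ravel()
    q=least_squares(f,[*W[:,:2].mean(0),0]);return q.x,q.fun.reshape(-1,2)*1e3
E
python3 - <<'E'
import pickle;from h import *
np.set_printoptions(precision=4,suppress=True)
d=pickle.load(open("d0.pkl","rb"));c=d["top"]
z=lambda L:(np.array(L,float)+.5)/2.3-.5+[110,70]
lid=z([(333,227),(502,217),(508,335),(340,346)])
W=ray(c,lid,.108);print(W);b,res=rectfit(W,.14,.2);print("bin",b,res)
tr=z([(212,250),(306,240),(318,368),(224,377)])
W=ray(c,tr,.036);print(W);t,res=rectfit(W,.16,.12);print("tray",t,res)
h=ray(c,z([(376,392),(481,387)]),.104);print("bar",h)
bk=ray(c,z([(29,228),(128,217),(142,343),(40,353)]),.036);print("black",bk)
for n,uv,zz in [("tub",(585,287),.085),("syr",(92,470),.15),("cup",(719,462),.085)]: print(n,ray(c,z([uv]),zz))
ca,sa=np.cos(b[2]),np.sin(b[2]);Rb=np.array([[ca,-sa],[sa,ca]])
print("tray in bin",Rb.T@(t[:2]-b[:2]),t[2]-b[2]);print("bar pred",b[:2]+Rb@[-.128,0])
# overlay check
for n in["top","scene"]:
    im=d[n]["image"][:,:,::-1].copy();S=4;im=cv2.resize(im,None,fx=S,fy=S,interpolation=cv2.INTER_CUBIC)
    def draw(p,sx,sy,zz,off,col):
        R=np.array([[np.cos(p[2]),-np.sin(p[2])],[np.sin(p[2]),np.cos(p[2])]])
        L=np.array([[sx,sy],[sx,-sy],[-sx,-sy],[-sx,sy]])/2+off
        P=np.c_[L@R.T+p[:2],np.full(4,zz)]
        cv2.polylines(im,[np.int32((proj(d[n],P)+.5)*S-.5)],1,col,1)
    draw(b,.14,.2,.108,[0,0],(0,0,255));draw(t,.16,.12,.036,[0,0],(0,0,255));draw(t,.16,.12,0,[0,0],(0,255,0));draw(b,.012,.12,.104,[-.128,0],(0,255,255))
    u=(190,150) if n=="top" else (200,160)
    cv2.imwrite(f"pics/ov_{n}.png",im[u[1]*S:(u[1]+110)*S,u[0]*S:(u[0]+180)*S])
E
```

```text
[[ 0.6102  0.1131  0.108 ]
 [ 0.6271 -0.0853  0.108 ]
 [ 0.4884 -0.0952  0.108 ]
 [ 0.4702  0.1002  0.108 ]]
bin [0.549  0.0082 0.0866] [[-0.1199  0.7879]
 [ 0.2435 -0.0683]
 [-0.5358 -2.2802]
 [ 0.4122  1.5605]]
[[0.5891 0.2693 0.036 ]
 [0.6047 0.1524 0.036 ]
 [0.4459 0.1319 0.036 ]
 [0.4316 0.2477 0.036 ]]
tray [0.5178 0.2003 0.1307] [[ 0.1994  0.9415]
 [ 0.2439 -1.1197]
 [ 0.4147 -1.4923]
 [-0.858   1.6704]]
bar [[ 0.4178  0.0567  0.104 ]
 [ 0.4271 -0.0654  0.104 ]]
black [[0.6109 0.5005 0.036 ]
 [0.628  0.3765 0.036 ]
 [0.4707 0.3514 0.036 ]
 [0.4548 0.478  0.036 ]]
tub [[ 0.5496 -0.1872  0.085 ]]
syr [[0.321  0.3711 0.15  ]]
cup [[ 0.3478 -0.3466  0.085 ]]
tray in bin [-0.0144  0.1941] 0.04409592364795238
bar pred [ 0.4214 -0.0028]
```

View pics/ov_top.png

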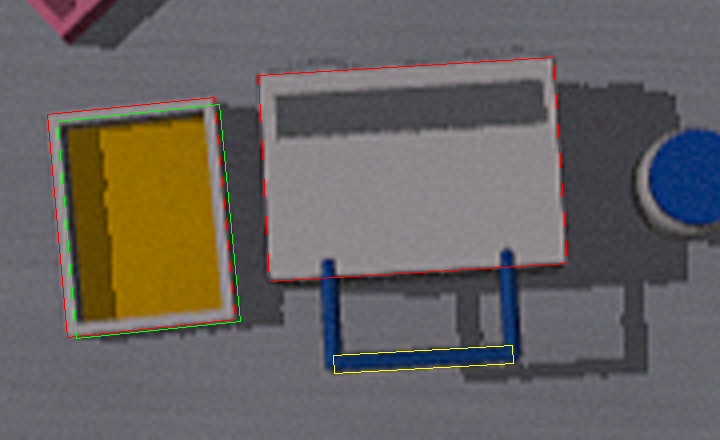

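View pics/ov_scene.png

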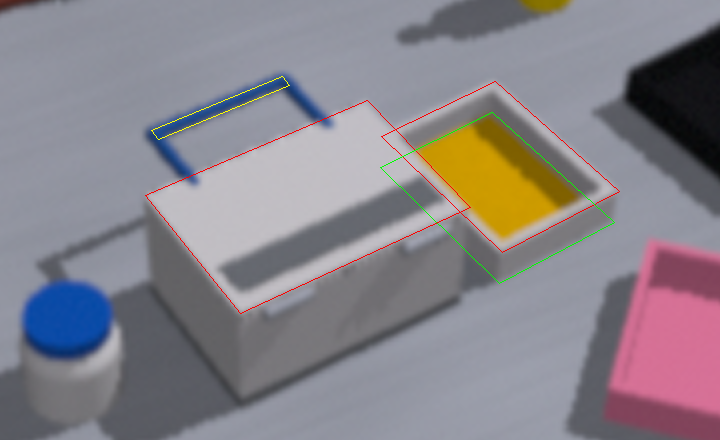

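```bash
cat >> h.py <<'E'
from scipy.spatial.transform import Rotation as Ro
B=np.array([.549,.009]);YAW=.085
ex=np.array([np.cos(YAW),np.sin(YAW)]);ey=np.array([-ex[1],ex[0]])
def bw(x,y,z): return np.r_[B+ex*x+ey*y,z]
def move(s,p,Rt):
    R0=Ro.from_quat(s["ee_rot"]);rv=np.degrees((Ro.from_matrix(Rt)*R0.inv()).as_rotvec())
    return np.round((np.array(p)-s["ee_pos"])*100,2),np.round(rv,1)
E
python3 - <<'E'
from station import r
from h import *
s=r.get_state();R=Ro.from_quat(s["ee_rot"]).as_matrix();print(R.round(3))
for sg in(1,-1):
    y=np.r_[ex*sg,0];x=np.array([0,0,-1.]);Rt=np.c_[x,y,np.cross(x,y)]
    print(sg,move(s,bw(-.0144,.30,.12),Rt),bw(-.0144,.30,.12))
print(move(s,[.6,-.1,.28],Rt))
E
```

```text
[[ 0.     0.252 -0.968]
 [-0.    -0.968 -0.252]
 [-1.     0.    -0.   ]]
1 (array([ 34.54,  93.57, -12.53]), array([ 0. ,  0. , 80.3])) [0.50918268 0.30669438 0.12      ]
-1 (array([ 34.54,  93.57, -12.53]), array([  0. ,  -0. , -99.7])) [0.50918268 0.30669438 0.12      ]
(array([43.62, 52.9 ,  3.47]), array([  0. ,  -0. , -99.7]))
```

Call:
{"fn": "servo_tool", "kwargs": {
  "targets": [
    [4, 5, 3.5, 0, 0, 6, 1],
    [8, 10, 3.5, 0, 0, 12, 1],
    [12, 14, 3.5, 0, 0, 17, 1],
    [16, 19, 3.5, 0, 0, 22, 1],
    [20, 24, 3.5, 0, 0, 27, 1],
    [23, 28, 3.5, 0, 0, 32, 1],
    [26, 32, 3.5, 0, 0, 36, 1],
    [30, 36, 3.5, 0, 0, 41, 1],
    [33, 41, 3.5, 0, 0, 45, 1],
    [36, 45, 3.5, 0, 0, 49, 1],
    [39, 49, 3.5, 0, 0, 53, 1],
    [42, 53, 3.5, 0, 0, 57, 1],
    [42, 58, 3.5, 0, 0, 60, 1],
    [41, 63, 3.5, 0, 0, 64, 1],
    [40, 68, 3.5, 0, 0, 67, 1],
    [39, 73, 2, 0, 0, 70, 1],
    [38, 78, 0, 0, 0, 73, 1],
    [37, 83, -1, 0, 0, 76, 1],
    [36, 88, -2, 0, 0, 80.3, 1],
    [34.5, 93.6, -4, 0, 0, 80.3, 1]
  ]
}}

```text
time: 2.8
ee_pos: [0.5269, 0.223, 0.229]
ee_rot: [0.478, 0.521, -0.477, 0.522]
contact_force: [0.9, -0.1, -1.5]
width: 0.0851
```

Run:
```python
from station import r
from h import *
s=r.get_state();print(s["q"].round(2))
y=np.r_[ex,0];x=np.array([0,0,-1.]);Rt=np.c_[x,y,np.cross(x,y)]
print(move(s,bw(-.0144,.30,.12),Rt),move(s,bw(-.0144,.30,.018),Rt))
```

```text
[ 0.16  0.27 -0.75  1.65  0.19  1.3  -0.54]
(array([ -1.77,   8.37, -10.9 ]), array([-0. ,  0.1, -0.2])) (array([ -1.77,   8.37, -21.1 ]), array([-0. ,  0.1, -0.2]))
```

Call:
{"fn": "servo_tool", "kwargs": {
  "targets": [
    [-1.8, 4, -2, 0, 0, 0, 1],
    [-1.8, 8.4, -4, 0, 0, 0, 1],
    [-1.8, 8.4, -8, 0, 0, 0, 1],
    [-1.8, 8.4, -11, 0, 0, 0, 1],
    [-1.8, 8.4, -14, 0, 0, 0, 1],
    [-1.8, 8.4, -17, 0, 0, 0, 1],
    [-1.8, 8.4, -19, 0, 0, 0, 1],
    [-1.8, 8.4, -20, 0, 0, 0, 1],
    [-1.8, 8.4, -20, 0, 0, 0, 1],
    [-1.8, 8.4, -20, 0, 0, 0, 1]
  ]
}}

```text
time: 3.8
ee_pos: [0.5093, 0.3074, 0.0299]
ee_rot: [0.478, 0.521, -0.477, 0.522]
contact_force: [-0.1, -0.5, 0.5]
width: 0.086
```

Run:
```python
from station import r
from h import *
s=r.get_state();print(s["q"].round(2),s["ee_pos"])
y=np.r_[ex,0];x=np.array([0,0,-1.]);Rt=np.c_[x,y,np.cross(x,y)]
for yy in (.3,.26,.231): print(yy,move(s,bw(-.0144,yy,.02),Rt))
for n in ["top","wrist"]:
    cv2.imwrite(f"pics/{n}2.png",r.capture(n)["image"][:,:,::-1])
```

```text
[-0.06  0.53 -0.7   1.79  0.4   0.97 -0.84] [0.50931768 0.30743435 0.02992324]
0.3 (array([-0.01, -0.07, -0.99]), array([-0.1,  0.1, -0.1]))
0.26 (array([ 0.33, -4.06, -0.99]), array([-0.1,  0.1, -0.1]))
0.231 (array([ 0.57, -6.95, -0.99]), array([-0.1,  0.1, -0.1]))
```

View pics/top2.png

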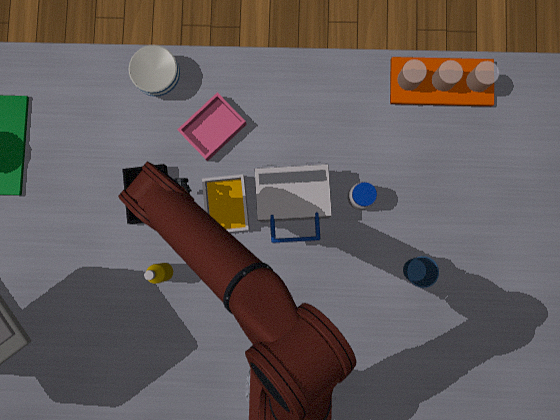

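View pics/wrist2.png

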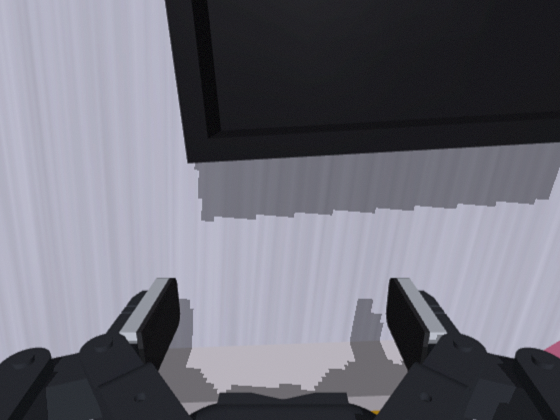

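The fingers stand between the black tray and the white one, with the tray edge at the bottom of the wrist view. I'll lower 1 cm and push.

Call:
{"fn": "servo_tool", "kwargs": {
  "targets": [
    [0, 0, -0.6, 0, 0, 0, 1],
    [0, 0, -1.1, 0, 0, 0, 1],
    [0.2, -2, -1.1, 0, 0, 0, 1],
    [0.25, -3, -1.1, 0, 0, 0, 1],
    [0.3, -3.5, -1.1, 0, 0, 0, 1],
    [0.35, -4, -1.1, 0, 0, 0, 1],
    [0.4, -4.5, -1.1, 0, 0, 0, 1],
    [0.42, -5, -1.1, 0, 0, 0, 1],
    [0.45, -5.4, -1.1, 0, 0, 0, 1],
    [0.5, -5.8, -1.1, 0, 0, 0, 1],
    [0.53, -6.2, -1.1, 0, 0, 0, 1],
    [0.53, -6.4, -1.1, 0, 0, 0, 1],
    [0.53, -6.4, -1.1, 0, 0, 0, 1]
  ]
}}

```text
time: 5.2
ee_pos: [0.5151, 0.2431, 0.0194]
ee_rot: [0.479, 0.521, -0.477, 0.522]
contact_force: [-0.0, 0.6, 0.4]
width: 0.0849
```

Run:
```python
from station import r
from h import *
s=r.get_state();print(s["contact_force"],(s["ee_pos"][:2]-B)@ey)
for n in ["top","scene"]:
    i=r.capture(n)["image"][:,:,::-1]
    x,y=(180,140) if n=="top" else (220,150)
    cv2.imwrite(f"pics/{n}3.png",cv2.resize(i[y:y+110,x:x+160],None,fx=5,fy=5,interpolation=cv2.INTER_CUBIC))
```

```text
[-0.02050217  0.55823056  0.4057498 ] 0.2361349691115926
```

View pics/top3.png

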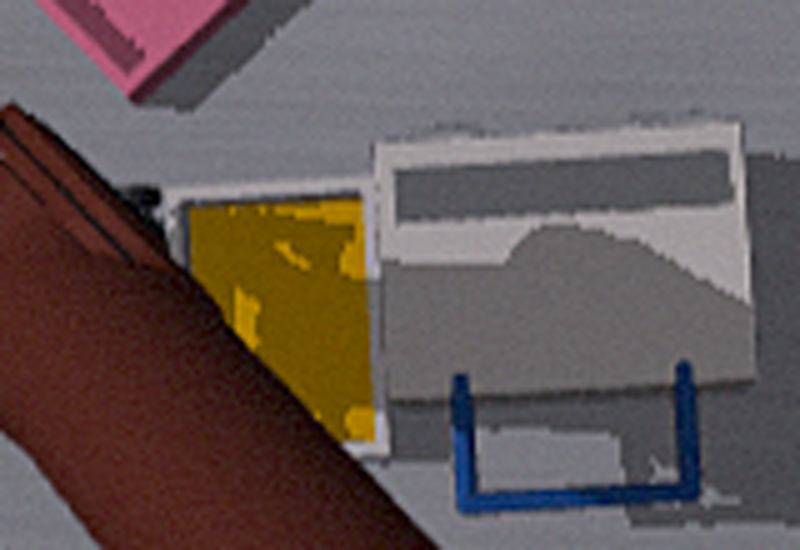

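View pics/scene3.png

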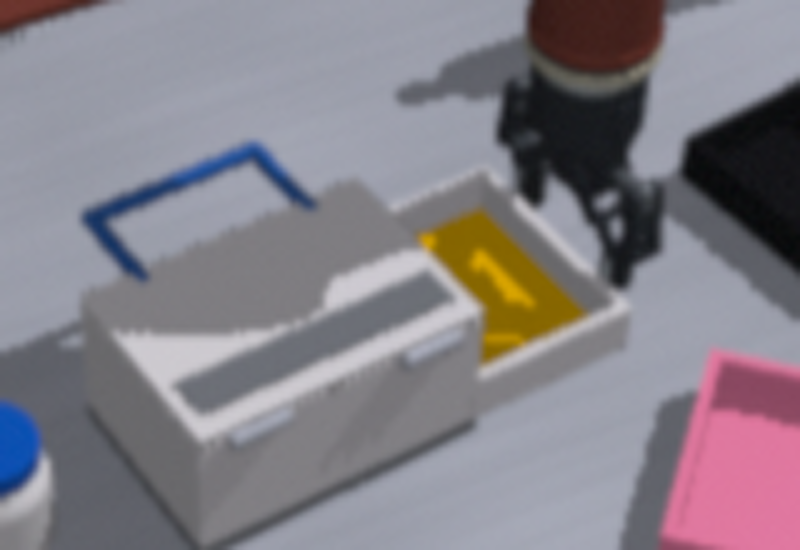

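Call:
{"fn": "servo_tool", "kwargs": {
  "targets": [
    [0.02, -0.2, 0, 0, 0, 0, 1],
    [0.03, -0.4, 0, 0, 0, 0, 1],
    [0.03, -0.4, 0, 0, 0, 0, 1]
  ]
}}

```text
time: 5.6
ee_pos: [0.5152, 0.2388, 0.0192]
ee_rot: [0.479, 0.521, -0.477, 0.522]
contact_force: [-0.5, 2.1, 1.2]
width: 0.0852
```

Call:
{"fn": "servo_tool", "kwargs": {
  "targets": [
    [0.01, -0.15, 0, 0, 0, 0, 1],
    [0.02, -0.3, 0, 0, 0, 0, 1],
    [0.02, -0.3, 0, 0, 0, 0, 1]
  ]
}}

```text
time: 5.9
ee_pos: [0.5153, 0.2378, 0.0195]
ee_rot: [0.479, 0.521, -0.476, 0.521]
contact_force: [0.1, 8.7, -2.2]
width: 0.0852
```

Call:
{"fn": "servo_tool", "kwargs": {
  "targets": [
    [0.02, -0.25, 0, 0, 0, 0, 1],
    [0.03, -0.5, 0, 0, 0, 0, 1],
    [0.03, -0.5, 0, 0, 0, 0, 1]
  ]
}}

```text
time: 6.2
ee_pos: [0.5152, 0.2379, 0.0203]
ee_rot: [0.481, 0.523, -0.473, 0.52]
contact_force: [-0.0, 18.0, -2.5]
width: 0.0856
```

Run:
```python
from station import r
from h import *
s=r.get_state();print(s["contact_force"],s["ft_torque"],(s["ee_pos"][:2]-B)@ey, Ro.from_quat(s["ee_rot"]).as_matrix()[:,1])
for n in ["top"]:
    i=r.capture(n)["image"][:,:,::-1]
    x,y=(195,155)
    cv2.imwrite(f"pics/{n}4.png",cv2.resize(i[y:y+85,x:x+100],None,fx=7,fy=7,interpolation=cv2.INTER_CUBIC))
```

```text
[-0.03793893 18.04870014 -2.47784879] [ 3.48227058  0.11056789 -0.75571957] 0.2309173933645586 [0.99597725 0.08942526 0.00569585]
```

View pics/top4.png

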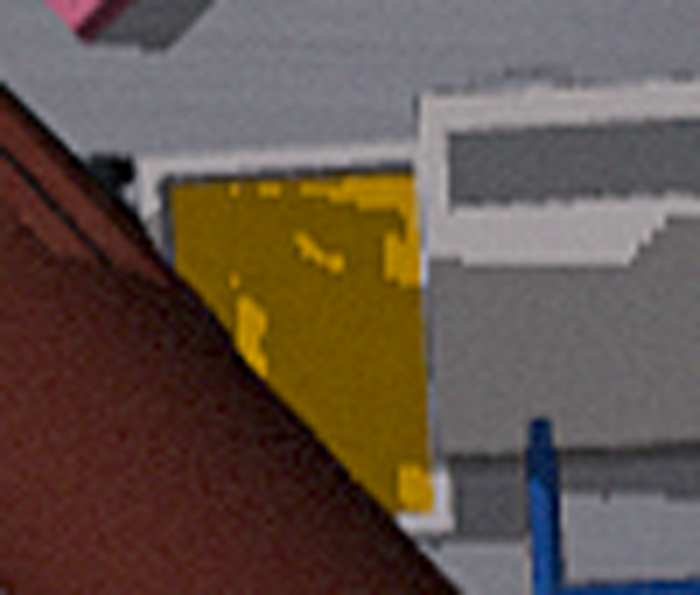

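Position is as expected (0.231 m), but the moment says the front finger carries most of the load, so I add a small turn to seat the rear end too.

Call:
{"fn": "servo_tool", "kwargs": {
  "targets": [
    [0, -0.3, 0, 0, 0, -1, 1],
    [0, -0.4, 0, 0, 0, -2.5, 1],
    [0, -0.4, 0, 0, 0, -2.5, 1],
    [0, -0.4, 0, 0, 0, -2.5, 1]
  ]
}}

```text
time: 6.65
ee_pos: [0.5157, 0.2394, 0.0216]
ee_rot: [0.494, 0.515, -0.48, 0.51]
contact_force: [2.2, 18.3, -2.6]
width: 0.0852
```

Run:
```python
from station import r
from h import *
s=r.get_state();print(s["contact_force"],s["ft_torque"],(s["ee_pos"][:2]-B)@ey, Ro.from_quat(s["ee_rot"]).as_matrix()[:,1])
```

```text
[ 2.20846127 18.26915456 -2.6159153 ] [ 3.55569584 -0.49295314  0.85152505] 0.23239374605944935 [0.99865748 0.05087455 0.00974779]
```

Both ends have now been pressed. Back off, lift clear, and look.

Call:
{"fn": "servo_tool", "kwargs": {
  "targets": [
    [-0.1, 0.6, 0, 0, 0, 0, 1],
    [-0.2, 1.8, 0, 0, 0, 0, 1],
    [-0.3, 3.3, 0.3, 0, 0, 0, 1],
    [-0.3, 4.5, 2, 0, 0, 0, 1],
    [-0.3, 4.5, 6, 0, 0, 0, 1],
    [-0.3, 4.5, 11, 0, 0, 0, 1],
    [-0.3, 4.5, 16, 0, 0, 0, 1],
    [-0.3, 4.5, 21, 0, 0, 0, 1],
    [-3, 5, 24, 0, 0, 0, 1],
    [-6, 8, 24, 0, 0, 0, 1],
    [-9, 12, 24, 0, 0, 0, 1],
    [-9, 12, 24, 0, 0, 0, 1]
  ]
}}

```text
time: 7.85
ee_pos: [0.4198, 0.3657, 0.2629]
ee_rot: [0.492, 0.518, -0.477, 0.512]
contact_force: [-0.5, 0.4, 0.8]
width: 0.0857
```

Run:
```python
from station import r
from h import *
import pickle
s=r.get_state();print(s["ee_pos"],s["q"].round(2))
d={}
for n in ["top","scene"]:
    c=r.capture(n);d[n]=c;i=c["image"][:,:,::-1]
    x,y=(190,150) if n=="top" else (220,150)
    cv2.imwrite(f"pics/{n}5.png",cv2.resize(i[y:y+110,x:x+160],None,fx=5,fy=5,interpolation=cv2.INTER_CUBIC))
pickle.dump(d,open("d5.pkl","wb"))
```

```text
[0.41976696 0.36569411 0.26290461] [-0.02  0.21 -0.87  1.65  0.16  1.33 -0.86]
```

View pics/top5.png

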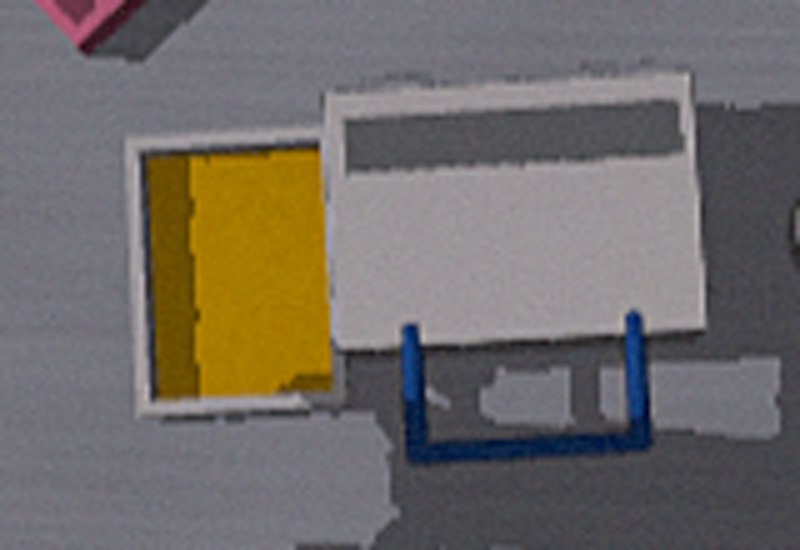

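View pics/scene5.png

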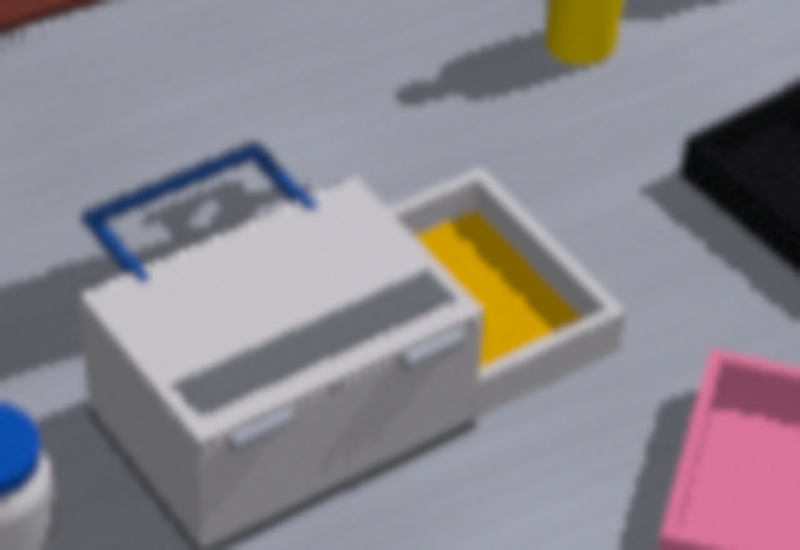

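Run:
```python
from h import *
import pickle
d=pickle.load(open("d5.pkl","rb"));c=d["top"]
z=lambda L:(np.array(L,float)+.5)/5-.5+[190,150]
for n,L,zz in [("trayleft",[(125,138),(137,417)],.036),("traybottom",[(137,417),(340,402)],.036),("lidrear",[(325,94),(692,72)],.108),("lidfront",[(338,349),(703,330)],.108),("bar",[(410,455),(648,440)],.104)]:
    W=ray(c,z(L),zz)[:,:2];v=W[1]-W[0];print(n,((W-B)@np.c_[ex,ey]).round(4).tolist(),np.arctan2(v[1],v[0]))
print((.0845+np.pi/2))
```

```text
trayleft [[0.0634, 0.2193], [-0.0966, 0.2196]] -3.058512870970825
traybottom [[-0.0966, 0.2196], [-0.0946, 0.104]] -1.468988378847889
lidrear [[0.0698, 0.0983], [0.07, -0.1006]] -1.4848289207345668
lidfront [[-0.0687, 0.0984], [-0.0698, -0.0976]] -1.4910623592588967
bar [[-0.1276, 0.063], [-0.1268, -0.0648]] -1.4794354087902792
1.6552963267948966
```

Tray is flush: its far face measures bin y = 0.219–0.220 m at both ends, and its yaw of 0.083 matches the box's 0.085. Now the lid: approach the bar from above, tilted 15° because the bar is near the inner reach limit.

```bash
cat >> h.py <<'E'
def tool(tilt): # tilt deg toward robot
    t=np.radians(tilt);e=np.r_[ex,0];k=np.array([0,0,1.])
    x=-np.sin(t)*e-np.cos(t)*k;y=np.cos(t)*e-np.sin(t)*k
    return np.c_[x,y,np.cross(x,y)]
def bar(th):
    t=np.radians(th);return bw(.07-.198*np.cos(t)+.004*np.sin(t),0,.1+.198*np.sin(t)+.004*np.cos(t))
E
python3 - <<'E'
from station import r
from h import *
s=r.get_state();T=tool(15);g=bar(0)+.005*T[:,0]
print(g,[move(s,g-h*T[:,0],T) for h in (.12,)])
E
```

```text
[ 0.4201727  -0.00197677  0.09917037] [(array([  2.67, -36.01,  -4.68]), array([-2.1, 15.5,  1.9]))]
```

Call:
{"fn": "servo_tool", "kwargs": {
  "targets": [
    [2, -4, 0, 0, 2, 0, 0.6],
    [4, -8, 0, 0, 4, 0, 0.6],
    [5, -12, 0, -0.5, 6, 0.5, 0.6],
    [6, -16, 0, -1, 8, 1, 0.6],
    [6, -20, 0, -1, 10, 1, 0.6],
    [6, -24, 0, -1.5, 12, 1.5, 0.6],
    [5, -28, 0, -2, 14, 1.9, 0.6],
    [4, -32, 0, -2.1, 15.5, 1.9, 0.6],
    [2.7, -36, 0, -2.1, 15.5, 1.9, 0.6],
    [2.7, -36, -2, -2.1, 15.5, 1.9, 0.6],
    [2.7, -36, -4.7, -2.1, 15.5, 1.9, 0.6],
    [2.7, -36, -4.7, -2.1, 15.5, 1.9, 0.6],
    [2.7, -36, -4.7, -2.1, 15.5, 1.9, 0.6]
  ]
}}

```text
time: 9.25
ee_pos: [0.4513, 0.0002, 0.2152]
ee_rot: [0.406, 0.579, -0.543, 0.453]
contact_force: [0.2, 1.4, 1.2]
width: 0.0514
```

Run:
```python
from station import r
from h import *
s=r.get_state();T=tool(15);g=bar(0)+.005*T[:,0]
print(s["q"].round(2),s["width"],[move(s,g-h*T[:,0],T) for h in (.12,.04,0)])
cv2.imwrite("pics/w6.png",r.capture("wrist")["image"][:,:,::-1])
```

```text
[ 0.49  0.2  -0.65  1.76  0.1   1.49 -0.11] 0.051354867500241465 [(array([-0.02,  0.05, -0.01]), array([ 0. , -0.1,  0. ])), (array([-2.09, -0.13, -7.74]), array([ 0. , -0.1,  0. ])), (array([ -3.12,  -0.22, -11.6 ]), array([ 0. , -0.1,  0. ]))]
```

View pics/w6.png

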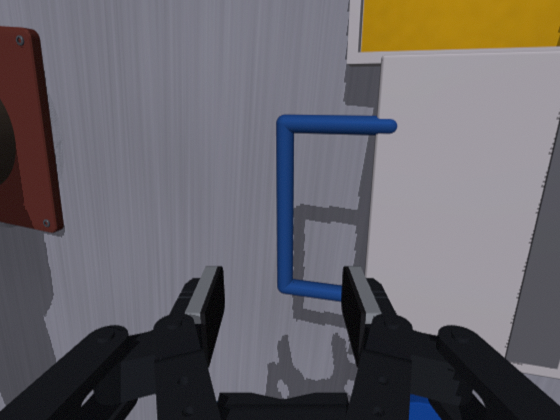

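The wrist view shows the bar at column ~285, midway between the fingers (215 and 350). Descending.

Call:
{"fn": "servo_tool", "kwargs": {
  "targets": [
    [-0.8, 0, -3, 0, 0, 0, 0.6],
    [-1.6, -0.1, -6, 0, 0, 0, 0.6],
    [-2.3, -0.1, -8.5, 0, 0, 0, 0.6],
    [-2.8, -0.2, -10.3, 0, 0, 0, 0.6],
    [-3.1, -0.2, -11.6, 0, 0, 0, 0.6],
    [-3.1, -0.2, -11.6, 0, 0, 0, 0.6]
  ]
}}

```text
time: 9.9
ee_pos: [0.4204, -0.0015, 0.0994]
ee_rot: [0.406, 0.579, -0.543, 0.454]
contact_force: [-0.3, -0.1, -0.6]
width: 0.0513
```

Run:
```python
from station import r
from h import *
s=r.get_state();T=tool(15);g=bar(0)+.005*T[:,0]
print(s["q"].round(2),s["contact_force"],s["width"],move(s,g,T))
cv2.imwrite("pics/w7.png",r.capture("wrist")["image"][:,:,::-1])
i=r.capture("scene")["image"][140:250,190:350,::-1];cv2.imwrite("pics/s7.png",cv2.resize(i,None,fx=5,fy=5))
```

```text
[ 0.48  0.26 -0.65  1.95  0.14  1.25 -0.15] [-0.33135783 -0.13756094 -0.61090552] 0.05126653203600301 (array([-0.03, -0.05, -0.02]), array([ 0. , -0.1, -0. ]))
```

View pics/w7.png

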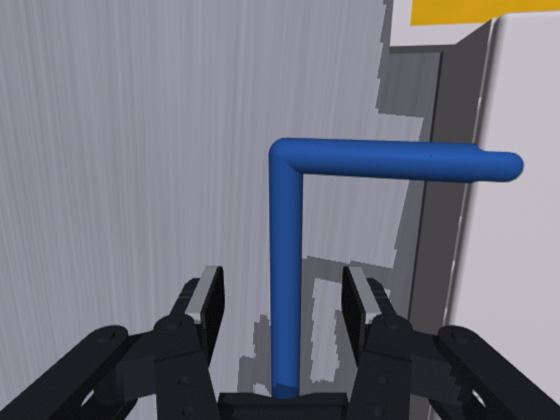

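View pics/s7.png

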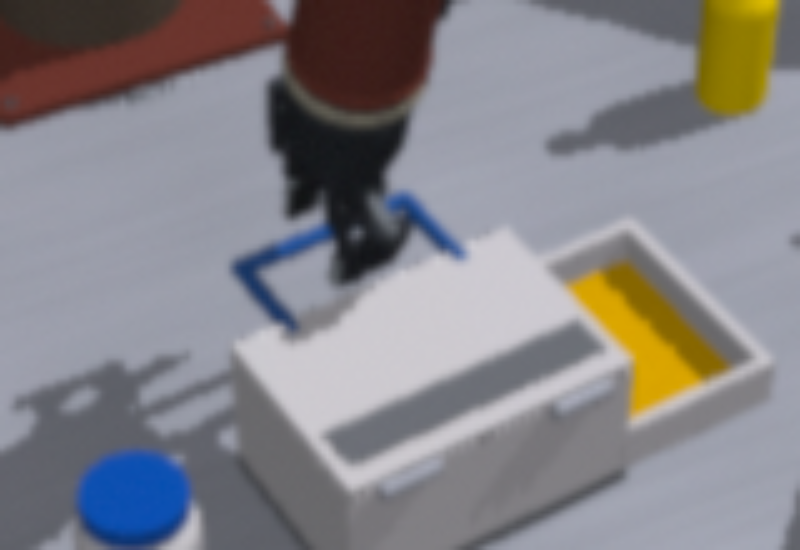

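The bar is centred between the pads and one finger is in the window. Close.

Call:
{"fn": "servo_tool", "kwargs": {
  "targets": [
    [0, 0, 0, 0, 0, 0, 0.3],
    [0, 0, 0, 0, 0, 0, 0.1],
    [0, 0, 0, 0, 0, 0, 0],
    [0, 0, 0, 0, 0, 0, 0],
    [0, 0, 0, 0, 0, 0, 0],
    [0, 0, 0, 0, 0, 0, 0],
    [0, 0, 0, 0, 0, 0, 0],
    [0, 0, 0, 0, 0, 0, 0]
  ],
  "squeeze": 30
}}

```text
time: 10.8
ee_pos: [0.4221, -0.0012, 0.1015]
ee_rot: [0.406, 0.578, -0.542, 0.455]
contact_force: [-0.2, 0.2, 6.9]
width: 0.0108
```

Run:
```python
from station import r
from h import *
s=r.get_state();print(s["contact_force"],s["ft_torque"],s["width"],s["ee_pos"])
for a in range(0,61,4): print(a,((bar(a)-bar(0))*100).round(2))
```

```text
[-0.1795608   0.21920803  6.90309726] [-0.03179573  0.24396394 -0.03516587] 0.010796546561613501 [ 0.42210104 -0.001241    0.10147457]
0 [0. 0. 0.]
4 [0.08 0.01 1.38]
8 [0.25 0.02 2.75]
12 [0.51 0.04 4.11]
16 [0.87 0.07 5.44]
20 [1.33 0.11 6.75]
24 [1.87 0.16 8.02]
28 [2.5  0.21 9.25]
32 [ 3.21  0.27 10.43]
36 [ 4.    0.34 11.56]
40 [ 4.87  0.42 12.63]
44 [ 5.81  0.5  13.64]
48 [ 6.82  0.58 14.58]
52 [ 7.9   0.67 15.45]
56 [ 9.03  0.77 16.24]
60 [10.21  0.87 16.95]
```

Call:
{"fn": "servo_tool", "kwargs": {
  "targets": [
    [0, 0, 0.5, 0, 0, 0, 0],
    [0.08, 0, 1.4, 0, 0, 0, 0],
    [0.15, 0, 2.1, 0, 0, 0, 0],
    [0.25, 0, 2.75, 0, 0, 0, 0],
    [0.4, 0, 3.4, 0, 0, 0, 0],
    [0.5, 0, 4.1, 0, 0, 0, 0],
    [0.7, 0.1, 4.8, 0, 0, 0, 0],
    [0.9, 0.1, 5.4, 0, 0, 0, 0],
    [1.1, 0.1, 6.1, 0, 0, 0, 0],
    [1.3, 0.1, 6.75, 0, 0, 0, 0],
    [1.6, 0.1, 7.4, 0, 0, 0, 0],
    [1.9, 0.2, 8, 0, 0, 0, 0],
    [1.9, 0.2, 8, 0, 0, 0, 0]
  ]
}}

```text
time: 12.1
ee_pos: [0.4406, 0.0003, 0.1823]
ee_rot: [0.406, 0.578, -0.543, 0.454]
contact_force: [-6.1, -0.2, 1.3]
width: 0.0106
```

Run:
```python
from station import r
from h import *
s=r.get_state();print(s["contact_force"],s["ft_torque"],s["width"],s["ee_pos"],s["q"].round(2))
d=s["ee_pos"]-tool(15)[:,0]*.005
print("bar by tcp",d); print([ (a,bar(a).round(4)) for a in (20,22,24,26)])
cv2.imwrite("pics/w8.png",r.capture("wrist")["image"][:,:,::-1])
i=r.capture("scene")["image"][140:250,190:350,::-1];cv2.imwrite("pics/s8.png",cv2.resize(i,None,fx=5,fy=5))
```

```text
[-6.14645089 -0.17899072  1.34202904] [-0.18978854  1.20546744  0.00963362] 0.010619475260317148 [4.40618187e-01 3.24124718e-04 1.82334830e-01] [ 0.49  0.21 -0.65  1.82  0.1   1.42 -0.12]
bar by tcp [4.41907610e-01 4.33990404e-04 1.87164460e-01]
[(20, array([ 0.4347, -0.0007,  0.1715])), (22, array([ 0.4373, -0.0005,  0.1779])), (24, array([ 4.401e-01, -3.000e-04,  1.842e-01])), (26, array([ 0.4432, -0.    ,  0.1904]))]
```

View pics/w8.png

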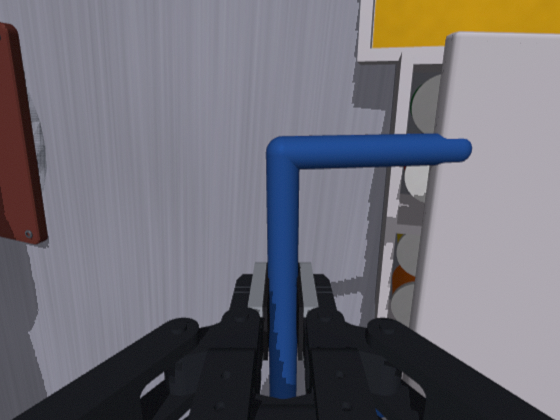

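View pics/s8.png

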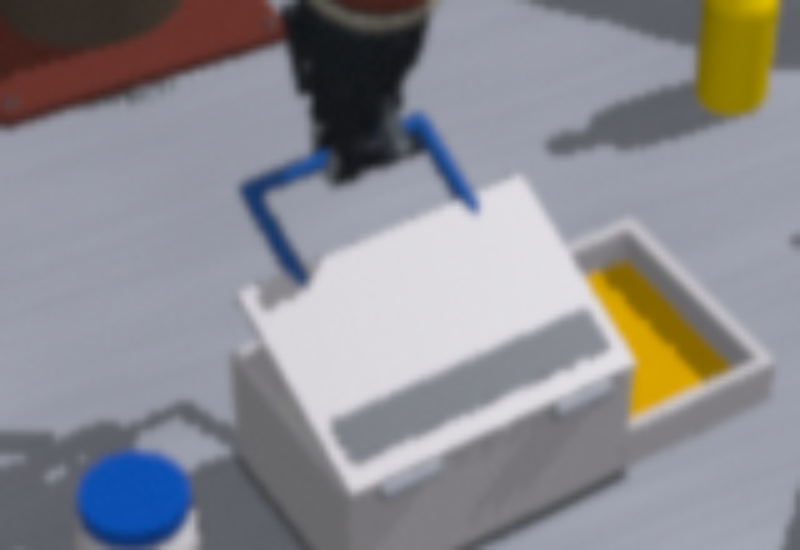

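Radius from hinge is 198 mm and the TCP-derived lid angle is about 25°. Continuing along the arc to 60°.

Call:
{"fn": "servo_tool", "kwargs": {
  "targets": [
    [0.3, 0, 0.6, 0, 0, 0, 0],
    [0.5, 0, 1.2, 0, 0, 0, 0],
    [0.8, 0.1, 1.7, 0, 0, 0, 0],
    [1.2, 0.1, 2.2, 0, 0, 0, 0],
    [1.6, 0.1, 2.8, 0, 0, 0, 0],
    [2, 0.2, 3.3, 0, 0, 0, 0],
    [2.4, 0.2, 3.8, 0, 0, 0, 0],
    [2.85, 0.25, 4.35, 0, 0, 0, 0],
    [3.3, 0.3, 4.85, 0, 0, 0, 0],
    [3.8, 0.3, 5.35, 0, 0, 0, 0],
    [4.3, 0.35, 5.8, 0, 0, 0, 0],
    [4.8, 0.4, 6.25, 0, 0, 0, 0],
    [5.3, 0.45, 6.7, 0, 0, 0, 0],
    [5.85, 0.5, 7.1, 0, 0, 0, 0],
    [6.4, 0.5, 7.5, 0, 0, 0, 0],
    [7, 0.55, 7.9, 0, 0, 0, 0],
    [7.6, 0.6, 8.3, 0, 0, 0, 0],
    [8.2, 0.65, 8.6, 0, 0, 0, 0],
    [8.2, 0.65, 8.6, 0, 0, 0, 0],
    [8.2, 0.65, 8.6, 0, 0, 0, 0]
  ]
}}

```text
time: 14.2
ee_pos: [0.5203, 0.0071, 0.2726]
ee_rot: [0.404, 0.579, -0.544, 0.453]
contact_force: [-21.5, -1.6, 35.4]
width: 0.0108
```

Run:
```python
from station import r
from h import *
import pickle
s=r.get_state();print(s["contact_force"],s["ft_torque"],s["width"],s["ee_pos"],s["q"].round(2))
R=Ro.from_quat(s["ee_rot"]).as_matrix()
d=s["ee_pos"]-R[:,0]*.005
hx=(d[:2]-B)@ex-.07;hz=d[2]-.1
print("r",np.hypot(hx,hz),"ang",np.degrees(np.arctan2(hz,-hx))-1.16,bar(60),d)
D={}
for n in ["scene","top","wrist"]:
    c=r.capture(n);D[n]=c;cv2.imwrite(f"pics/{n}9f.png",c["image"][:,:,::-1])
i=D["scene"]["image"][120:250,190:350,::-1];cv2.imwrite("pics/s9.png",cv2.resize(i,None,fx=4.6,fy=4.6,interpolation=cv2.INTER_CUBIC))
pickle.dump(D,open("d9.pkl","wb"))
```

```text
[-21.53571382  -1.57761501  35.44589469] [-0.28263017  6.11669898 -0.0715478 ] 0.010810887066439286 [0.52025876 0.00706818 0.27259322] [ 0.42  0.32 -0.65  1.51  0.15  1.64 -0.16]
r 0.20243541137866403 ang 60.05253223247694 [0.52355629 0.00683206 0.27347303] [0.52156899 0.0071952  0.27741683]
```

View pics/s9.png

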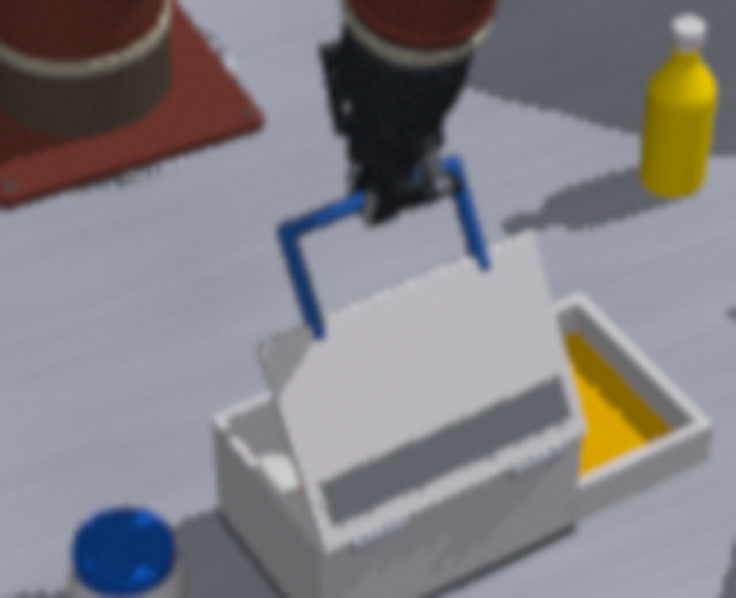

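View pics/top9f.png

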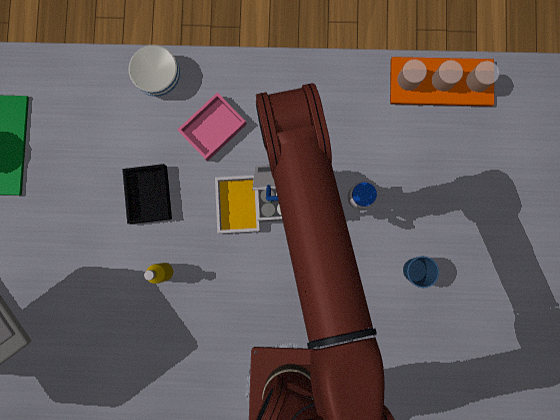

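View pics/wrist9f.png

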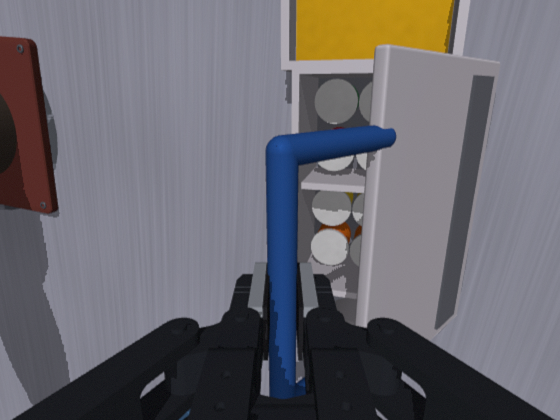

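Lid is open, but the arm presses inward along the lid (about 41 N). Relax that by re-targeting the measured pose, slightly outward.

Call:
{"fn": "servo_tool", "kwargs": {
  "targets": [
    [-0.05, 0, 0.05, 0, 0, 0, 0],
    [-0.05, 0, 0.05, 0, 0, 0, 0],
    [-0.05, 0, 0.05, 0, 0, 0, 0]
  ]
}}

```text
time: 14.65
ee_pos: [0.52, 0.0071, 0.2731]
ee_rot: [0.404, 0.579, -0.544, 0.454]
contact_force: [1.1, 1.4, -3.6]
width: 0.0106
```

```bash
cat > fit.py <<'E'
from station import r
from h import *
s=r.get_state();print(s["contact_force"].round(1),s["ft_torque"].round(2),s["width"],s["ee_pos"])
R=Ro.from_quat(s["ee_rot"]).as_matrix();d=s["ee_pos"]-R[:,0]*.005
hx=(d[:2]-B)@ex-.07;hz=d[2]-.1
print("r",np.hypot(hx,hz),"ang",np.degrees(np.arctan2(hz,-hx))-1.16)
def lidp(th,u,y,w): # u from hinge, w height above plane bottom
    t=np.radians(th);return bw(.07-u*np.cos(t)+w*np.sin(t),y,.1+u*np.sin(t)+w*np.cos(t))
import sys
for n in ["scene","wrist"]:
    c=r.capture(n);S=5 if n=="scene" else 1.4
    im=cv2.resize(c["image"][:,:,::-1],None,fx=S,fy=S,interpolation=cv2.INTER_CUBIC)
    for th,col in ((57,(0,255,0)),(60,(0,0,255)),(63,(255,0,255))):
        for P in ([lidp(th,.14,-.1,.008),lidp(th,.14,.1,.008)],[lidp(th,0,.1,.008),lidp(th,.14,.1,.008)],[lidp(th,.198,-.06,.004),lidp(th,.198,.06,.004)]):
            cv2.polylines(im,[np.int32((proj(c,P)+.5)*S-.5)],0,col,1,cv2.LINE_AA)
    if n=="scene": im=im[145*S:250*S,235*S:330*S]; 
    cv2.imwrite(f"pics/fit_{n}_{sys.argv[1]}.png",im)
E
python3 fit.py a
```

```text
[ 1.1  1.4 -3.6] [ 0.32 -0.64 -0.03] 0.010553909719044166 [0.52003261 0.00706421 0.27306684]
r 0.20296082101244275 ang 60.06060454580981
```

View pics/fit_scene_a.png

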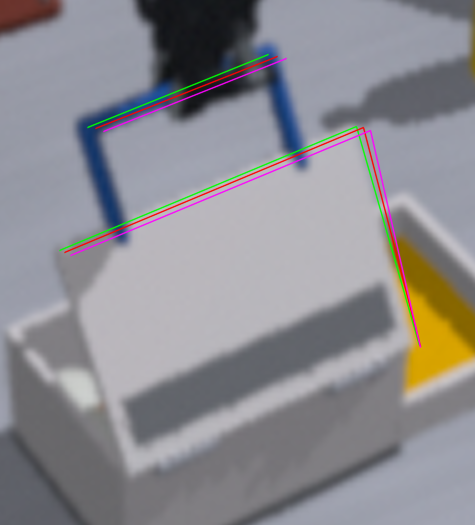

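View pics/fit_wrist_a.png

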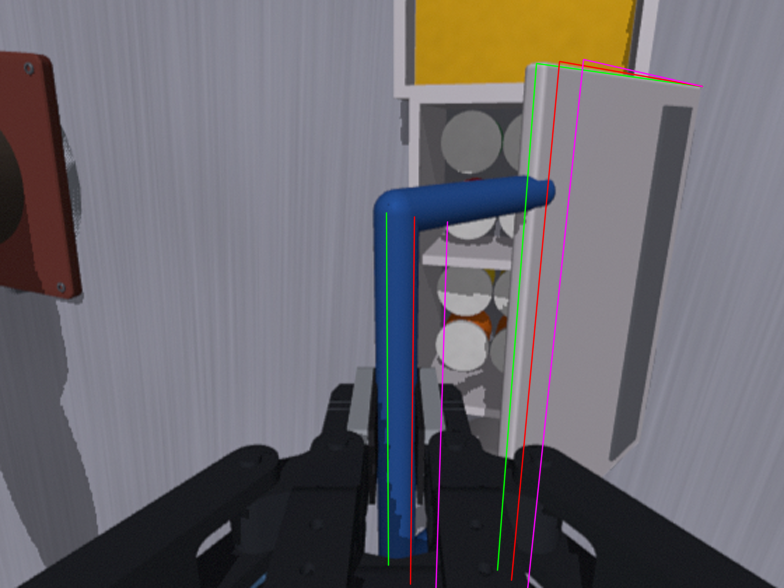

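```bash
cat > ang.py <<'E'
from station import r
from h import *
import pickle
def lidp(th,u,y,w):
    t=np.radians(th);return bw(.07-u*np.cos(t)+w*np.sin(t),y,.1+u*np.sin(t)+w*np.cos(t))
def barline(c,rows_or_cols,axis,box):
    hsv=cv2.cvtColor(np.ascontiguousarray(c["image"]),cv2.COLOR_RGB2HSV)
    m=(abs(hsv[...,0].astype(int)-112)<12)&(hsv[...,1]>130)&(hsv[...,2]>40)
    x0,y0,x1,y1=box;k=np.zeros_like(m);k[y0:y1,x0:x1]=1;m&=k
    pts=[]
    if axis=="row":
        for v in rows_or_cols:
            u=np.flatnonzero(m[v]); 
            if len(u)>3:pts.append((u.mean(),v))
    else:
        for u in rows_or_cols:
            v=np.flatnonzero(m[:,u])
            if len(v)>1:pts.append((u,v.mean()))
    return np.array(pts,float)
def dist(c,th,pts):
    a,b=proj(c,[lidp(th,.198,-.06,.004),lidp(th,.198,.06,.004)]);t=(b-a)/np.linalg.norm(b-a)
    return ((pts-a)@np.array([-t[1],t[0]]))
def est(c,pts,th0=60):
    q=least_squares(lambda p:dist(c,p[0],pts),[th0]);return q.x[0],np.abs(q.fun).max()
if __name__=="__main__":
    d0=pickle.load(open("d0.pkl","rb"))
    p=barline(d0["scene"],range(243,268),"col",(236,178,270,196));print("scene shut",p[:3],est(d0["scene"],p,0))
    c=r.capture("wrist");p=barline(c,range(165,240,5),"row",(250,150,320,245));print("wrist",p[::5],est(c,p))
    c=r.capture("scene");p=barline(c,range(250,266),"col",(248,150,292,172));print("scene",p.round(1).tolist(),est(c,p))
E
python3 ang.py
```

```text
scene shut [[243. 191.]
 [244. 190.]
 [245. 190.]] (np.float64(0.9620581778629635), np.float64(0.3036657969051381))
wrist [[283.  165. ]
 [283.  190. ]
 [282.5 215. ]] (np.float64(58.063158503518224), np.float64(0.39641376360105157))
scene [[251.0, 170.0], [252.0, 170.0], [253.0, 170.0], [254.0, 169.0], [255.0, 168.5], [256.0, 168.0], [257.0, 168.0], [258.0, 167.0], [259.0, 167.0], [260.0, 167.0], [261.0, 166.0], [262.0, 166.0], [263.0, 165.0], [264.0, 165.0], [265.0, 164.0]] (np.float64(55.891139255867024), np.float64(0.593272773317282))
```

Run:
```python
from station import r
from ang import *
s=r.get_state();c=r.capture("wrist")
Rt=Ro.from_quat(s["ee_rot"]).as_matrix();Rc=cv2.Rodrigues(np.array(c["rvec"],float))[0];tc=np.array(c["tvec"],float).ravel()
M=Rc@Rt; off=Rt.T@(-Rc.T@tc-s["ee_pos"]);print("cam in tool",off)
for f,p,q in (("w6",[.4513,.0002,.2152],[.406,.579,-.543,.453]),("w7",[.4204,-.0015,.0994],[.406,.579,-.543,.454])):
    R=Ro.from_quat(q).as_matrix();Rw=M@R.T;o=np.array(p)+R@off
    k=dict(c);k["rvec"]=cv2.Rodrigues(Rw)[0];k["tvec"]=-Rw@o;k["image"]=cv2.imread(f"pics/{f}.png")[:,:,::-1]
    pts=barline(k,range(150,260,10) if f=="w6" else range(190,370,10),"row",(250,100,320,400))
    W=ray(k,pts,.104)[:,:2];print(f,pts[::4].tolist(),"bin x of bar",((W-B)@ex*1e3).round(1), "y",((W-B)@ey*1e3).round())
```

```text
cam in tool [-0.128364   -0.00142703 -0.08026118]
w6 [[284.5, 150.0], [284.5, 190.0], [284.5, 230.0]] bin x of bar [-128.2 -128.2 -128.2 -128.3 -128.3 -128.3 -128.3 -128.3 -128.3 -127.9
 -127.9] y [ 43.  36.  29.  22.  15.   8.   1.  -7. -15. -22. -30.]
w7 [[285.5, 190.0], [285.5, 230.0], [285.5, 270.0], [285.5, 310.0], [285.0, 350.0]] bin x of bar [-128.2 -128.2 -128.2 -128.2 -128.2 -128.4 -128.4 -128.2 -128.2 -128.2
 -128.1 -128.1 -128.1 -128.3 -128.3 -128.3 -128.3 -128.1] y [ 48.  44.  41.  37.  33.  29.  25.  21.  16.  12.   8.   3.  -1.  -6.
 -11. -15. -20. -25.]
```

The wrist camera puts the shut bar within 0.3 mm of my model, and it now gives 58.1°. A slip calculation gives 58.7°, and the coarse scene view gives about 56°. I'll raise about 1.8° along the arc.

Call:
{"fn": "servo_tool", "kwargs": {
  "targets": [
    [0.25, 0.02, 0.16, 0, 0, 0, 0],
    [0.53, 0.05, 0.32, 0, 0, 0, 0],
    [0.53, 0.05, 0.32, 0, 0, 0, 0],
    [0.53, 0.05, 0.32, 0, 0, 0, 0],
    [0.53, 0.05, 0.32, 0, 0, 0, 0]
  ]
}}

```text
time: 15.4
ee_pos: [0.5251, 0.0075, 0.276]
ee_rot: [0.404, 0.579, -0.544, 0.453]
contact_force: [0.5, 1.2, -5.2]
width: 0.0106
```

```bash
python3 ang.py; python3 fit.py b
```

```text
scene shut [[243. 191.]
 [244. 190.]
 [245. 190.]] (np.float64(0.9620581778629635), np.float64(0.3036657969051381))
wrist [[283.  165. ]
 [283.  190. ]
 [282.5 215. ]] (np.float64(59.80884575104814), np.float64(0.4226439413822677))
scene [[252.0, 170.5], [253.0, 170.0], [254.0, 170.0], [255.0, 169.0], [256.0, 169.0], [257.0, 168.5], [258.0, 168.0], [259.0, 168.0], [260.0, 167.0], [261.0, 167.0], [262.0, 166.0], [263.0, 166.0], [264.0, 165.5], [265.0, 165.0]] (np.float64(58.12871703434979), np.float64(0.39367944910211566))
[ 1.   1.  -6.2] [ 0.26 -0.72 -0.04] 0.010673144415015334 [0.52505298 0.00749331 0.27600712]
r 0.2031941329044535 ang 61.705777132017424
```

View pics/fit_wrist_b.png

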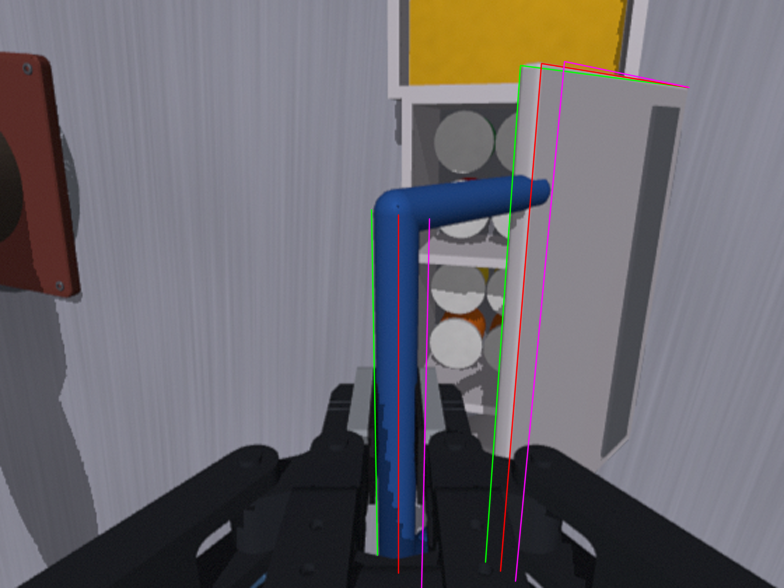

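View pics/fit_scene_b.png

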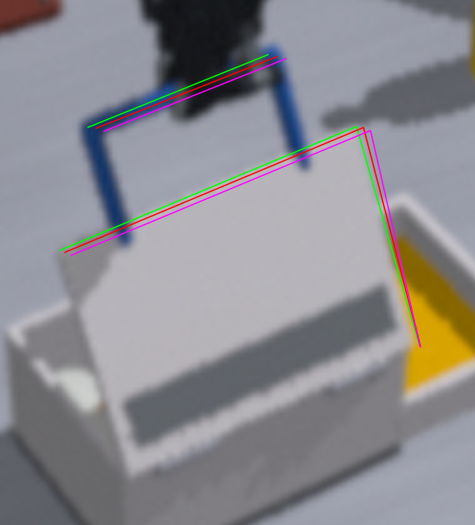

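Call:
{"fn": "servo_tool", "kwargs": {
  "targets": [
    [0.06, 0, 0.06, 0, 0, 0, 0],
    [0.06, 0, 0.06, 0, 0, 0, 0],
    [0.06, 0, 0.06, 0, 0, 0, 0],
    [0.06, 0, 0.06, 0, 0, 0, 0],
    [0.06, 0, 0.06, 0, 0, 0, 0],
    [0.06, 0, 0.06, 0, 0, 0, 0],
    [0.06, 0, 0.06, 0, 0, 0, 0],
    [0.06, 0, 0.06, 0, 0, 0, 0],
    [0.06, 0, 0.06, 0, 0, 0, 0],
    [0.06, 0, 0.06, 0, 0, 0, 0]
  ]
}}

```text
time: 16.6
ee_pos: [0.5257, 0.0075, 0.2765]
ee_rot: [0.404, 0.579, -0.544, 0.453]
contact_force: [4.6, 2.2, -13.0]
width: 0.0104
```

```bash
python3 ang.py
python3 - <<'E'
from station import r
from h import *
s=r.get_state();print(s["contact_force"],s["width"],s["ee_pos"],abs(s["joint_vel"]).max())
i=r.capture("top")["image"][130:300,110:450,::-1];cv2.imwrite("pics/t10.png",cv2.resize(i,None,fx=2.3,fy=2.3,interpolation=cv2.INTER_CUBIC))
E
```

```text
scene shut [[243. 191.]
 [244. 190.]
 [245. 190.]] (np.float64(0.9620581778629635), np.float64(0.3036657969051381))
wrist [[283.5 165. ]
 [283.  190. ]
 [283.5 215. ]] (np.float64(60.04315984958609), np.float64(0.42939135754571256))
scene [[252.0, 170.5], [253.0, 170.0], [254.0, 170.0], [255.0, 169.5], [256.0, 169.0], [257.0, 168.5], [258.0, 168.0], [259.0, 168.0], [260.0, 167.0], [261.0, 167.0], [262.0, 166.5], [263.0, 166.0], [264.0, 166.0], [265.0, 165.0]] (np.float64(58.459347258610144), np.float64(0.30842980266303627))
[  5.12111458   2.06052642 -12.01089642] 0.010952603236026549 [0.52570899 0.00752524 0.27648554] 0.0012263412790034934
```

View pics/t10.png

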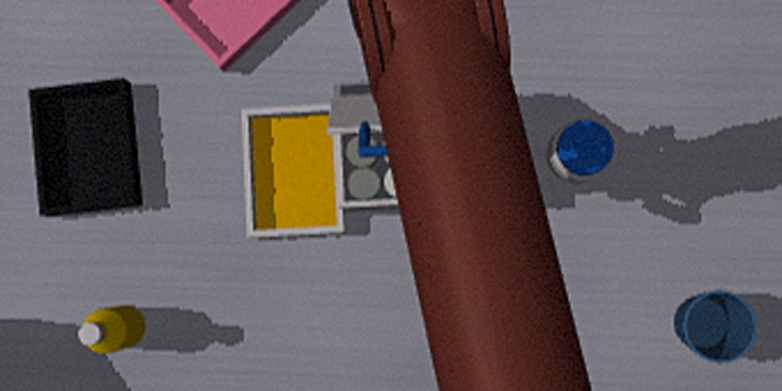

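Bystanders and tray are unmoved in the top view, and the lid is at 60.0°. I ease the slight outward pull and hold.

Call:
{"fn": "servo_tool", "kwargs": {
  "targets": [
    [0.03, 0, -0.05, 0, 0, 0, 0],
    [0.03, 0, -0.05, 0, 0, 0, 0],
    [0.03, 0, -0.05, 0, 0, 0, 0],
    [0.03, 0, -0.05, 0, 0, 0, 0],
    [0.03, 0, -0.05, 0, 0, 0, 0],
    [0.03, 0, -0.05, 0, 0, 0, 0]
  ]
}}

```text
time: 17.35
ee_pos: [0.5258, 0.0076, 0.2764]
ee_rot: [0.404, 0.579, -0.544, 0.453]
contact_force: [-1.3, 1.2, -1.1]
width: 0.0108
```

```bash
python3 ang.py|tail -2
python3 - <<'E'
from station import r
s=r.get_state();print(s["contact_force"],s["ee_pos"])
E
```

```text
[282.5 215. ]] (np.float64(60.05230684361735), np.float64(0.3300108626901394))
scene [[252.0, 170.5], [253.0, 170.0], [254.0, 170.0], [255.0, 170.0], [256.0, 169.0], [257.0, 168.5], [258.0, 168.0], [259.0, 168.0], [260.0, 167.0], [261.0, 167.0], [262.0, 166.5], [263.0, 166.0], [264.0, 166.0], [265.0, 165.0]] (np.float64(58.5682849791537), np.float64(0.5916741836673286))
[-2.7378382   1.90706494  0.14261089] [0.52581946 0.00757587 0.27635442]
```

```bash
python3 -c "
from station import r
print(r.hand_in())"
```

```text
the job is handed in; nothing more can be done
None
```

The tray is flush against the box's left side, and I handed in with the gripper holding the lid's blue bar at about 60°, after about 17.5 s.

- **Tray:** After the push its far side measured 219–220 mm from the box's centre at both ends (220 mm is flush). Its yaw was 0.083 rad against the box's 0.085. It looked the same with the lid open.
- **Lid angle:** The wrist camera gave 60.05°, and it matched the shut bar's position to about 0.3 mm. The coarser scene camera read 58.6°, though it reads 1° when the lid is shut. The gripper position alone gave about 61.7°, because the bar had shifted about 6 mm in the pads. I relied on the wrist camera.
- **Hold:** The lid was steady, with about 3 N on the tool. On reaching 60° the arm briefly pressed along the lid with about 41 N through the held bar. I relaxed that at once; it is the only force that came near the 40 N limit, which covers the arm and gripper body.
- **Other items:** The tub, syrup bottle and cup showed no visible movement in the last top view; I did not re-measure them.

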